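# Turn the pantry carousel until the bottle faces front

### The job

Turn the food pantry's counter carousel by pushing on its notched rim with the fingertips, gently, until the bottle stands at the front, in line with the steel pointer on the stand. Push only the turntable: do not touch, lift or upset the groceries riding on it or the things standing around it, and let go of the rim with everything at rest.

Things in the scene. Friction and masses are not known exactly. Their poses are not given: they have to be found in the camera images.
- stand: Fixed round wooden foot, 240 mm across and 14 mm thick, under the turntable. Origin: on the counter straight below the hub; -x points to the front (robot's side, up to 0.4 rad askew). A tongue 60 mm wide, 12 mm high runs along -x out to 220 mm; on it lies the pointer, a steel cone from x = -213 to its tip at x = -163 mm, y = 0, top 23 mm above the counter, aimed at the hub.
- hub (a point): Centre of the turntable's flat top, 60 mm above the counter, on its vertical turning axis. The turntable is a pale wooden disc 35 mm thick (25 to 60 mm above the counter), solid to radius 125 mm; the rim reaches radius 155 mm except at four notches.
- turntable (a joint): Turning of the turntable about the hub, rad, growing anticlockwise seen from above; 0 at the start, free to turn either way several turns. About 1 N at the rim turns it, and it stops at once and stays when no longer pushed; the goods ride round on it by friction.
- notch0 (a point): Middle of finger notch 0, at the level of the turntable's top face, 145 mm from the hub; it turns with the turntable. The four notches lie 90 degrees apart, about 64 mm wide along the rim, from radius 125 to 155 mm, open outward and cut through the whole thickness; their side walls can be pushed along the rim. The goods stand half-way in angle between notches.
- notch1 (a point): Middle of finger notch 1, at the level of the turntable's top face, 145 mm from the hub; it turns with the turntable.
- notch2 (a point): Middle of finger notch 2, at the level of the turntable's top face, 145 mm from the hub; it turns with the turntable.
- notch3 (a point): Middle of finger notch 3, at the level of the turntable's top face, 145 mm from the hub; it turns with the turntable.
- bottle: The bottle to bring to the front: the tallest thing on the turntable, with shoulder, neck and cap, 56 mm diameter, 140 mm tall, loose, 65 mm from the hub. Origin: centre of its underside; z up.
- can_low: Squat can, 66 mm diameter, 45 mm tall, loose on the turntable 65 mm from the hub. Origin: centre of its underside; z up.
- can_mid: Can, 60 mm diameter, 75 mm tall, loose on the turntable 65 mm from the hub, opposite the bottle. Origin: centre of its underside; z up.
- jar: Jar with a lid, 58 mm diameter, 70 mm tall, loose on the turntable 65 mm from the hub. Origin: centre of its underside; z up.
- carton: Bystander: cardboard carton 70 x 150 x 110 mm (x, y, z) on the counter to the left of the carousel. Origin: centre of its underside.
- big_can: Bystander: large can, 90 mm diameter, 110 mm tall, on the counter to the right of the carousel. Origin: centre of its underside.
- bowl: Bystander: white bowl, 110 mm across, 45 mm tall, on the counter to the left of the carousel. Origin: centre of its underside.

How it is judged:
At the end, for the whole second after the job is handed in: Bottle on the pointer's side of the hub, its axis within 10 mm sideways of the pointer's centre line; all four goods upright (0.1 rad) on the turntable, 45 to 85 mm from the hub, at rest; turntable still; carton, big can and bowl within 20 mm of their starts (y of bottle in the frame of stand between -0.01 and 0.01 m and x of bottle in the frame of stand below -0.045 m and velocity of joint turntable between -0.03 and 0.03 rad/s and angle between each of bottle, can_low, can_mid, jar's own z axis and vertical below 0.1 rad and horizontal distance between bottle and hub between 0.045 and 0.085 m and height (world z) of bottle between 0.052 and 0.068 m and linear speed of each of bottle, can_low, can_mid, jar below 0.02 m/s and horizontal distance between can_low and hub between 0.045 and 0.085 m and height (world z) of can_low between 0.052 and 0.068 m and horizontal distance between can_mid and hub between 0.045 and 0.085 m and height (world z) of can_mid between 0.052 and 0.068 m and horizontal distance between jar and hub between 0.045 and 0.085 m and height (world z) of jar between 0.052 and 0.068 m and distance of each of carton, big_can, bowl from where it was at the start of the episode below 0.02 m); the robot touches nothing.
It fails at once if the robot touches a grocery or a bystander (over 1 N) (contact force between any of the fingers, the arm and bottle above 1 N or contact force between any of the fingers, the arm and can_low above 1 N or contact force between any of the fingers, the arm and can_mid above 1 N or contact force between any of the fingers, the arm and jar above 1 N or contact force between any of the fingers, the arm and carton above 1 N or contact force between any of the fingers, the arm and big_can above 1 N or contact force between any of the fingers, the arm and bowl above 1 N).
It fails at once if a grocery or a bystander is lifted more than 15 mm (height (world z) of any of bottle, can_low, can_mid, jar above 0.075 m or height (world z) of any of carton, big_can, bowl above 0.015 m).
It fails at once if a grocery on the turntable tips over or leaves its place (beyond 0.35 rad, or nearer than 40 or farther than 90 mm from the hub) (angle between any of bottle, can_low, can_mid, jar's own z axis and vertical above 0.35 rad or horizontal distance between any of bottle, can_low, can_mid, jar and hub above 0.09 m or horizontal distance between any of bottle, can_low, can_mid, jar and hub below 0.04 m).
It fails at once if the turntable is spun hard (faster than 3 rad/s) (velocity of joint turntable above 3 rad/s or velocity of joint turntable below -3 rad/s).
It fails at once if a bystander is shifted more than 20 mm (distance of any of carton, big_can, bowl from where it was at the start of the episode above 0.02 m).
It also fails if it takes over 61 s, if anything falls off the work surface, if the arm or the gripper's body presses on something with over 40 N, if the wrist force passes 120 N, or if a joint passes its speed limit or range.

### The arm

A 6-joint arm with a two-finger parallel gripper is mounted at the origin on the work surface. World frame = base frame: x ahead of the robot, y to its left, z up, the work surface at z = 0. Lengths are in m, angles in rad, forces in N, time in s.
With the tool pointing down it reaches from about 0.3 to 0.775 m from the base axis. Payload 14.6 kg.
Tool frame: the origin (TCP) lies at the very end of the fingers, on their centre line; the grasp point (between the pads) lies 19 mm behind it; z points along the fingers, y is the direction in which the jaws open and shut (so a half turn about z gives the same grasp; the last joint's range is limited). The gripper opens to 85 mm and grips with 20 to 120 N. Pads are 22 mm wide; open, the fingers measure 114 mm over their backs; the gripper's body (76 mm by 85 mm) begins 54 mm behind the grasp point. The pads swing forward as they close: fully open they stand 13 mm farther back than shut.
Start: joints at [1.172, 0.3, 1.521, -0, 1.321, -0.067], TCP at [0.179, 0.52, 0.231] pointing down, gripper open.
Joint ranges: [-3.03, 3.03], [-0.79, 2.21], [0.23, 2.52], [-1.04, 4.18], [0, 3.07], [-2.55, 2.55]. Speed limits (rad/s): [2.22, 2.22, 2.57, 3.14, 3.14, 3.14].

### API

Orientations are given as a unit quaternion [x, y, z, w].
In Python, from cell import env gives the robot as it stands. The module is installed in compiled form; this text tells all that it offers.
- The arm moves only by the tool step_arm, never from a script. Its argument "rows" is a list of rows, each a list of 6 numbers: the shift along the tool's x, y, z scaled (see below), then the turn, a rotation vector about the tool's x, y, z scaled (see below). A call has exactly 10 rows; each row shifts and turns the pose as measured when the row begins, along the tool's axes as they then stand; what a row does not reach is not made up. The controller multiplies each number of a shift by 0.04 m and each number of a turn by 360 degrees. A row lasts 1/8 s, in which the tool goes at most 62.5 mm and 10.7 degrees, less where a joint would pass 70% of its speed; a pose out of reach is approached as far as the arm can. A call with a number of a shift or a turn outside -1 to 1 is refused whole. A call with a gripper value outside its range is refused whole. "fingers" is the opening, from 0 (shut) to 1 (fully open), set as the call begins (left out, the last holds). The fingers move at their own pace and stop on an object; "newtons" is the grip in N (left out, the last holds). Time passes only in rows, so rows that do not move let the fingers close, or fill a call up. It gives the time, the measured TCP pose, the force and the opening at its end, in the units of the state.
- env.observe(): the state, without advancing time (a new reading comes with each control period).
- env.camera(name): name is "scene" or "top" or "wrist"; returns a dict with "image" (480x640x3 uint8, red, green, blue), "camera_matrix" (3x3 intrinsics, pixels), "dist_coeffs" ([k1, k2, p1, p2, k3] as OpenCV has them; the pictures are not rectified), "world_from_camera" (4x4, takes a point from camera to world coordinates). Camera axes: x right, y up, looking along -z (the intrinsics and any distortion apply to the point x, -y, -z); pixel columns grow to the right and rows downward; lengths in m; the calibration is good to about 2 mm. A picture is of the moment at which its call begins. There is no depth.
- env.finish_job(): hands the job in, once; it reports no verdict.
Trained networks look in a picture, given as the dict that the camera call returned (one of the last four; its "shot" number tells which), for a name from the list of things; names that differ only in an ending like _2 or _b are one class to them, and where a whole thing is asked for, a point or a joint stands for the part that bears it (a point fixed in the world has none). Each returns a list of dicts, best first, with "conf" (0 to 1); they miss things now and then, are a little off and sometimes report something else, mostly with a low value. They report only what shows in the picture. A call takes as long as a camera call.
- env.find_in(picture, target): "rect" ([left, top, width, height] in pixels, round what is visible of it).
The state is a dict: "time": time; "joints": joint angles; "qd": joint speeds; "joint_torque": joint torques, N m; "tcp_pos": TCP position; "eef_rot": TCP orientation; "contact_force": force on the tool from outside, world axes, zero at the start; "torque": the same for the moment, N m; "opening": finger opening in m.
Only numpy, scipy, OpenCV 4.12 (cv2) and the standard library are available. Lean on these libraries where they do the work, as an engineer would, in place of code of your own. Each camera call takes 0.05 s, during which the arm holds its last target.

## Working session

There is one attempt and no reset: what is moved stays moved. The work goes in short steps, Python scripts to look and compute and a tool call to move; the robot and the scene stay as the last step left them, time stands still between calls to the robot, and variables do not carry over. Pictures are saved under pics/ and viewed, and the job is handed in when it is done.

Besides the shell and the picture viewer there is one more tool, called by a JSON object that holds its "api" and its "payload". step_arm: Moves the arm, as the interface text tells. Its arguments: {"type":"object","properties":{"rows":{"type":"array","items":{"type":"array","items":{"type":"number"}}},"fingers":{"type":"number"},"newtons":{"type":"number"}},"required":["rows"]}

```bash
mkdir -p pics
cat > h.py <<'E'
import cv2,numpy as np
from cell import env
def shot(n,f):
    p=env.camera(n); cv2.imwrite('pics/'+f,p['image'][:,:,::-1]); return p
def ray(p,uv):
    K=np.array(p['camera_matrix']);D=np.array(p['dist_coeffs']);T=np.array(p['world_from_camera'])
    x=cv2.undistortPoints(np.array([[uv]],float),K,D)[0,0]
    d=T[:3,:3]@np.array([x[0],-x[1],-1]); return T[:3,3],d
def at(p,uv,z):
    o,d=ray(p,uv); return o+d*(z-o[2])/d[2]
def proj(p,X):
    T=np.linalg.inv(np.array(p['world_from_camera']));c=T[:3,:3]@np.array(X)+T[:3,3]
    q,_=cv2.projectPoints(np.array([[c[0],-c[1],-c[2]]]),np.zeros(3),np.zeros(3),np.array(p['camera_matrix']),np.array(p['dist_coeffs']));return q[0,0]
E
python3 - <<'E'
from h import *
p=shot('top','t0.png');
for n in ['stand','hub','turntable','notch0','bottle','can_low','can_mid','jar','carton','big_can','bowl']:
    print(n,[(np.round(r['rect']).tolist(),round(r['conf'],2)) for r in env.find_in(p,n)[:5]])
print(np.round(p['world_from_camera'],3))
shot('scene','s0.png')
s=env.observe();print(s['time'],s['tcp_pos'],s['eef_rot'],s['opening'])
E
```

```text
stand [([314.0, 292.0, 27.0, 31.0], 0.62)]
hub [([266.0, 156.0, 144.0, 140.0], 0.6)]
turntable [([266.0, 154.0, 141.0, 144.0], 0.89)]
notch0 [([266.0, 156.0, 141.0, 140.0], 0.86), ([190.0, 259.0, 50.0, 48.0], 0.41)]
bottle [([323.0, 171.0, 26.0, 37.0], 0.85)]
can_low [([352.0, 205.0, 32.0, 33.0], 0.62)]
can_mid [([322.0, 235.0, 29.0, 34.0], 0.66)]
jar [([292.0, 207.0, 31.0, 31.0], 0.93)]
carton [([161.0, 176.0, 82.0, 50.0], 0.59), ([188.0, 257.0, 52.0, 51.0], 0.5)]
big_can [([429.0, 220.0, 53.0, 42.0], 0.97), ([264.0, 155.0, 145.0, 142.0], 0.45)]
bowl [([265.0, 152.0, 144.0, 147.0], 0.21)]
[[ 0.027  0.992 -0.127  0.401]
 [-1.     0.027 -0.005  0.046]
 [-0.002  0.127  0.992  1.102]
 [ 0.     0.     0.     1.   ]]
0.65 [0.17915303 0.52000143 0.23131022] [ 1.65130963e-01  9.86271648e-01  3.23213834e-05 -1.91727130e-05] 0.08555349342126282
```

Run:
```python
import cv2
a=cv2.imread('pics/t0.png');cv2.imwrite('pics/t0c.png',cv2.resize(a[130:340,150:500],None,fx=2.28,fy=2.28,interpolation=2))
```

```text
(no output)
```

View pics/t0c.png

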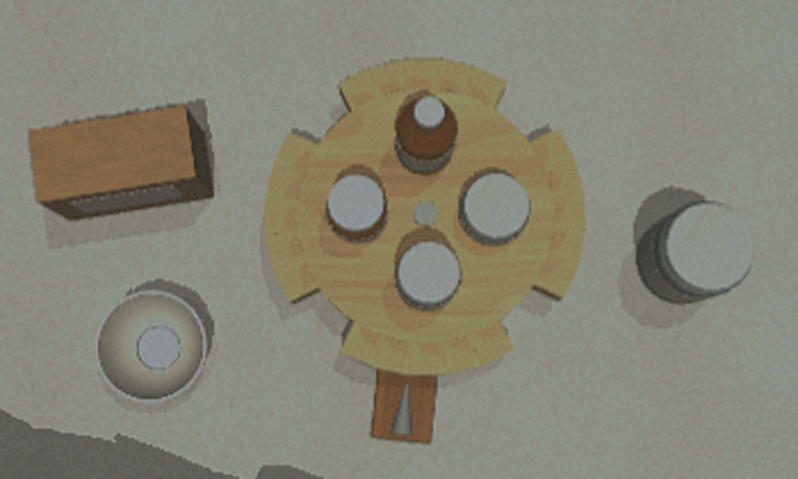

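View pics/s0.png

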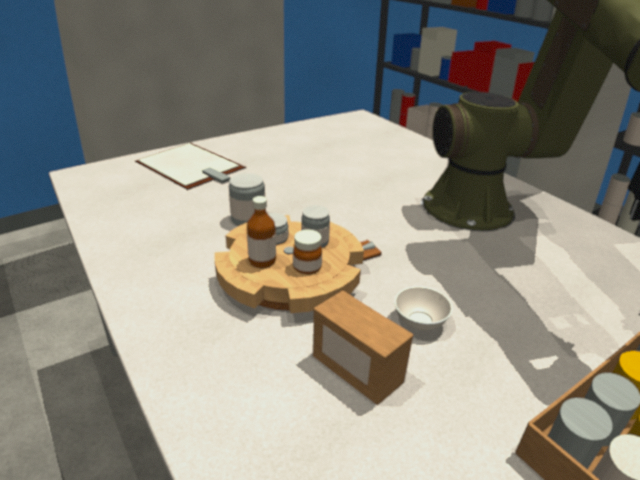

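Run:
```python
from h import *
p=env.camera('top')
f=lambda u,v:(u/2.28+150-.3,v/2.28+130-.3)
hub=at(p,f(426,214),.06);print('hub',hub)
tip=at(p,f(406,382),.018);base=at(p,f(401,434),.014);t2=[at(p,f(*q),.012) for q in((372,437),(431,443),(378,375),(437,375))]
print('tip',tip,base,np.round(t2,4))
for nm,q in [('tip',tip),('base',base),('tongue end',(t2[0]+t2[1])/2)]:
    d=q-hub;print(nm,np.hypot(d[0],d[1]),np.degrees(np.arctan2(d[1],d[0])))
for q in [(290,130),(342,82),(505,80),(553,130),(565,298),(510,344),(292,302),(345,352)]:
    X=at(p,f(*q),.06);d=X-hub;print(q,np.round(X,3),np.hypot(d[0],d[1]).round(3),np.degrees(np.arctan2(d[1],d[0])).round(1))
for nm,q,z in [('cap',(430,111),.2),('low',(496,206),.105),('mid',(430,272),.135),('jar',(356,202),.13),('bigcan',(708,247),.11),('bowl',(152,345),.045),('c1',(30,130),.11),('c2',(185,106),.11),('c3',(197,180),.11),('c4',(38,203),.11)]:
    X=at(p,f(*q),z);d=X-hub;print(nm,np.round(X,3),np.hypot(d[0],d[1]).round(3),np.degrees(np.arctan2(d[1],d[0])).round(1))
s=env.observe();print(s['time'])
```

```text
hub [0.57576679 0.01262362 0.06      ]
tip [0.41447681 0.02725701 0.018     ] [0.36351063 0.03085088 0.014     ] [[ 0.3597  0.0593  0.012 ]
 [ 0.3555  0.0011  0.012 ]
 [ 0.4207  0.0551  0.012 ]
 [ 0.4223 -0.0034  0.012 ]]
tip 0.16195243875954063 174.81590765198632
base 0.21303734633933671 175.09183126723588
tongue end 0.21886741186135458 175.39580175393888
(290, 130) [0.655 0.147 0.06 ] 0.156 59.4
(342, 82) [0.705 0.098 0.06 ] 0.155 33.5
(505, 80) [ 0.711 -0.062  0.06 ] 0.155 -28.9
(553, 130) [ 0.662 -0.11   0.06 ] 0.15 -54.7
(565, 298) [ 0.498 -0.122  0.06 ] 0.156 -120.0
(510, 344) [ 0.453 -0.07   0.06 ] 0.148 -146.1
(292, 302) [0.487 0.139 0.06 ] 0.154 125.1
(345, 352) [0.441 0.087 0.06 ] 0.154 151.3
cap [0.641 0.016 0.2  ] 0.065 2.7
low [ 0.577 -0.051  0.105] 0.063 -88.5
mid [0.511 0.01  0.135] 0.065 -177.9
jar [0.573 0.078 0.13 ] 0.066 92.2
bigcan [ 0.544 -0.245  0.11 ] 0.26 -97.1
bowl [0.443 0.274 0.045] 0.293 116.9
c1 [0.637 0.385 0.11 ] 0.378 80.7
c2 [0.664 0.241 0.11 ] 0.245 69.0
c3 [0.594 0.227 0.11 ] 0.215 85.2
c4 [0.568 0.373 0.11 ] 0.36 91.2
0.7
```

{"api": "step_arm", "payload": {"rows": [[-1, -0.71, 0, 0, 0, 0], [-1, -0.71, 0, 0, 0, 0], [-1, -0.71, 0, 0, 0, 0], [-1, -0.71, 0, 0, 0, 0], [-1, -0.71, 0, 0, 0, 0], [-1, -0.71, 0, 0, 0, 0], [-1, -0.71, 0, 0, 0, 0], [-1, -0.71, 0, 0, 0, 0], [-1, -0.71, 0, 0, 0, 0], [-0.5, -0.35, 0, 0, 0, 0]], "fingers": 0}}

```text
time: 1.95
tcp_pos: [0.458, 0.1304, 0.2321]
eef_rot: [0.163, 0.987, 0.001, 0.001]
contact_force: [-0.9, 0.3, 0.7]
opening: 0.0002
```

{"api": "step_arm", "payload": {"rows": [[0, 0, 0, 0, 0, 0.028], [0, 0, 0, 0, 0, 0.028], [0, 0, 0, 0, 0, 0.028], [0, 0, 0, 0, 0, 0.028], [0, 0, 0, 0, 0, 0.028], [0, 0, 0, 0, 0, 0.028], [0, 0, 0, 0, 0, 0.028], [0, 0, 0, 0, 0, 0.028], [0, 0, 0, 0, 0, 0.028], [0, 0, 0, 0, 0, 0.028]]}}

```text
time: 3.2
tcp_pos: [0.4591, 0.1282, 0.2325]
eef_rot: [0.879, 0.477, 0.002, 0.0]
contact_force: [-0.1, -0.8, -0.8]
opening: 0.0002
```

```bash
cat >> h.py <<'E'
from scipy.spatial.transform import Rotation as R
HUB=np.array([.5758,.0126])
def to(th,r,z):
    s=env.observe();M=R.from_quat(s['eef_rot']).as_matrix();P=np.array(s['tcp_pos'])
    a=np.radians(th);T=np.array([HUB[0]+r*np.cos(a),HUB[1]+r*np.sin(a),z])
    yaw=np.degrees(np.arctan2(M[1,0],M[0,0]));d=P[:2]-HUB
    print('t',s['time'],'pos',P.round(4),'theta',np.degrees(np.arctan2(d[1],d[0])).round(1)%360,'r',np.hypot(*d).round(4),'yaw',yaw.round(1),'tilt',M[2,2].round(4),'F',np.round(s['contact_force'],1),'j6',s['joints'][5],'open',s['opening'])
    # tool-frame delta & turn, in units
    dy=(th-90-yaw+180)%360-180
    tgt=R.from_euler('z',th-90,degrees=True)*R.from_quat([1,0,0,0])
    rv=(R.from_matrix(M).inv()*tgt).as_rotvec()
    print('shift units',(M.T@(T-P)/.04).round(3),'turn units',(rv/(2*np.pi)).round(4))
E
python3 -c "
from h import *
to(135,.147,.2)"
```

```text
t 3.2 pos [0.4591 0.1282 0.2325] theta 135.3 r 0.1643 yaw 56.9 tilt -1.0 F [-0.1 -0.8 -0.8] j6 0.7718633025612578 open 0.00023563721961349947
shift units [-0.073  0.424  0.812] turn units [ 0.0003 -0.0006  0.0332]
```

{"api": "step_arm", "payload": {"rows": [[0, 0.1, 0.3, 0, 0, 0.008], [0, 0.1, 0.3, 0, 0, 0.008], [0, 0.1, 0.3, 0, 0, 0.008], [0, 0.1, 0.3, 0, 0, 0.009], [0, 0, 0.3, 0, 0, 0], [0, 0, 0.3, 0, 0, 0], [0, 0, 0.3, 0, 0, 0], [0, 0, 0.2, 0, 0, 0], [0, 0, 0.2, 0, 0, 0], [0, 0, 0, 0, 0, 0]]}}

```text
time: 4.45
tcp_pos: [0.4727, 0.1188, 0.1287]
eef_rot: [0.925, 0.381, 0.003, 0.0]
contact_force: [0.4, -0.1, 0.3]
opening: -0.0001
```

```bash
python3 -c "
from h import *
to(136,.147,.042)
shot('wrist','w1.png');a=shot('top','t1.png')['image'][130:340,150:500,::-1];cv2.imwrite('pics/t1.png',cv2.resize(a,None,fx=2.28,fy=2.28,interpolation=2))"
```

```text
t 4.45 pos [0.4727 0.1188 0.1287] theta 134.2 r 0.148 yaw 44.7 tilt -1.0 F [ 0.4 -0.1  0.3] j6 0.960068509081556 open -5.8375179733858326e-05
shift units [-0.13   0.02   2.167] turn units [ 0.0004 -0.0009 -0.0035]
```

View pics/w1.png

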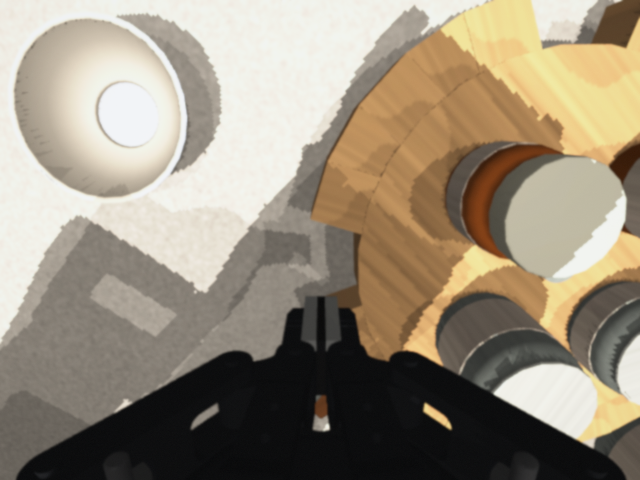

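View pics/t1.png

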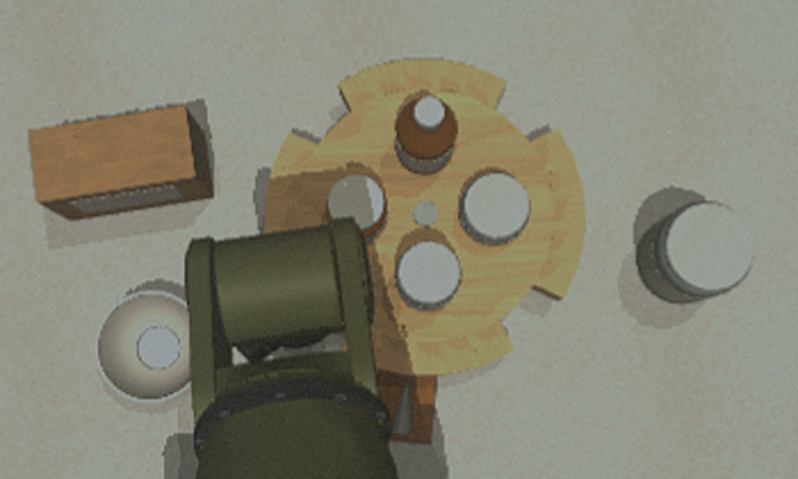

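{"api": "step_arm", "payload": {"rows": [[-0.15, 0, 0.1, 0, 0, -0.004], [0, 0, 0.3, 0, 0, 0], [0, 0, 0.3, 0, 0, 0], [0, 0, 0.3, 0, 0, 0], [0, 0, 0.3, 0, 0, 0], [0, 0, 0.3, 0, 0, 0], [0, 0, 0.3, 0, 0, 0], [0, 0, 0.2, 0, 0, 0], [0, 0, 0.1, 0, 0, 0], [0, 0, 0, 0, 0, 0]]}}

```text
time: 5.8
tcp_pos: [0.4691, 0.1145, 0.035]
eef_rot: [0.92, 0.393, 0.003, 0.0]
contact_force: [-0.2, 0.1, -0.2]
opening: -0.0003
```

```bash
python3 -c "
from h import *
to(146,.147,.042)"
```

```text
t 5.8 pos [0.4691 0.1145 0.035 ] theta 136.3 r 0.1475 yaw 46.3 tilt -1.0 F [-0.2  0.1 -0.2] j6 0.9252870322541084 open -0.00026809296363504036
shift units [-0.615  0.067 -0.179] turn units [ 0.0006 -0.0009 -0.027 ]
```

{"api": "step_arm", "payload": {"rows": [[-0.23, 0.007, -0.15, 0, 0, -0.01], [-0.23, 0.007, 0, 0, 0, -0.01], [-0.23, 0.007, 0, 0, 0, -0.01], [-0.23, 0.007, 0, 0, 0, -0.01], [-0.23, 0.007, 0, 0, 0, -0.01], [-0.23, 0.007, 0, 0, 0, -0.01], [-0.23, 0.007, 0, 0, 0, -0.01], [-0.23, 0.007, 0, 0, 0, -0.01], [-0.23, 0.007, 0, 0, 0, -0.01], [-0.23, 0.007, 0, 0, 0, -0.01]]}}

```text
time: 7.05
tcp_pos: [0.4314, 0.0315, 0.0445]
eef_rot: [0.746, 0.666, 0.007, 0.003]
contact_force: [-0.7, 1.3, -0.7]
opening: -0.0001
```

```bash
python3 -c "
from h import *
to(222,.147,.042)
shot('scene','s2.png')"
```

```text
t 7.05 pos [0.4314 0.0315 0.0445] theta 172.5 r 0.1456 yaw 83.5 tilt -0.9999 F [-0.7  1.3 -0.7] j6 0.0954905122152748 open -0.00011310370986229756
shift units [-2.814  1.204  0.064] turn units [ 2.500e-03  1.000e-04 -1.347e-01]
```

View pics/s2.png

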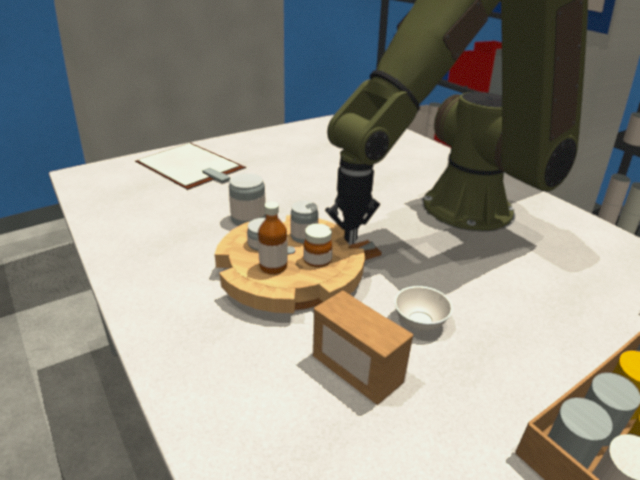

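{"api": "step_arm", "payload": {"rows": [[-0.23, 0, 0, 0, 0, -0.01], [-0.23, 0, 0, 0, 0, -0.01], [-0.23, 0, 0, 0, 0, -0.01], [-0.23, 0, 0, 0, 0, -0.01], [-0.23, 0, 0, 0, 0, -0.01], [-0.23, 0, 0, 0, 0, -0.01], [-0.23, 0, 0, 0, 0, -0.01], [-0.23, 0, 0, 0, 0, -0.01], [-0.23, 0, 0, 0, 0, -0.01], [-0.23, 0, 0, 0, 0, -0.01]]}}

```text
time: 8.35
tcp_pos: [0.449, -0.0588, 0.0474]
eef_rot: [0.499, 0.867, 0.007, 0.007]
contact_force: [-0.6, 1.6, -1.6]
opening: 0.0002
```

```bash
python3 -c "
from h import *
to(225,.147,.042)"
```

```text
t 8.35 pos [ 0.449  -0.0588  0.0474] theta 209.4 r 0.1455 yaw 120.2 tilt -0.9998 F [-0.6  1.6 -1.6] j6 -0.7503537119216637 open 0.00018225503239884246
shift units [-0.988  0.082  0.141] turn units [ 0.0028  0.0013 -0.0411]
```

{"api": "step_arm", "payload": {"rows": [[-0.23, 0, 0.05, 0.001, 0, -0.01], [-0.23, 0, 0.05, 0.001, 0, -0.01], [-0.23, 0, 0, 0, 0, -0.01], [-0.23, 0, 0, 0, 0, -0.01], [-0.12, 0, 0, 0, 0, 0], [0, 0, 0, 0, 0, 0], [0.1, -0.05, 0, 0, 0, 0], [0.1, -0.03, 0, 0, 0, 0], [0, 0, 0, 0, 0, 0], [0, 0, 0, 0, 0, 0]]}}

```text
time: 9.6
tcp_pos: [0.4669, -0.0883, 0.0453]
eef_rot: [0.387, 0.922, 0.001, 0.006]
contact_force: [-0.1, -0.4, 0.2]
opening: -0.0001
```

{"api": "step_arm", "payload": {"rows": [[0, 0, -0.4, 0, 0, 0], [0, 0, -0.4, 0, 0, 0], [0, 0, -0.4, 0, 0, 0], [0, 0, -0.4, 0, 0, 0], [0, 0, -0.4, 0, 0, 0], [0, 0, -0.4, 0, 0, 0], [0, 0, -0.4, 0, 0, 0], [0, 0, -0.4, 0, 0, 0], [0, 0, -0.4, 0, 0, 0], [0, 0, -0.4, 0, 0, 0]]}}

```text
time: 10.85
tcp_pos: [0.4651, -0.0878, 0.2202]
eef_rot: [0.387, 0.922, 0.001, 0.009]
contact_force: [0.2, 0.0, -1.2]
opening: -0.0001
```

```bash
python3 -c "
from h import *
to(125,.147,.2)
a=shot('top','t3.png')['image'][130:340,150:500,::-1];cv2.imwrite('pics/t3.png',cv2.resize(a,None,fx=2.28,fy=2.28,interpolation=2))"
```

```text
t 10.85 pos [ 0.4651 -0.0878  0.2202] theta 222.2 r 0.1495 yaw 134.5 tilt -0.9998 F [ 0.2  0.  -1.2] j6 -1.039988985479515 open -9.322695262906093e-05
shift units [3.486 4.334 0.49 ] turn units [0.0031 0.0006 0.2763]
```

View pics/t3.png

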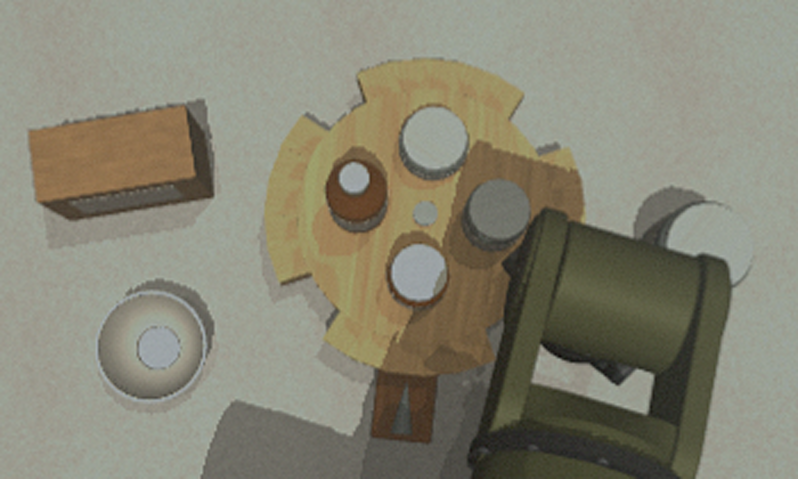

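Run:
```python
from h import *
p=env.camera('top')
f=lambda u,v:(u/2.28+150-.3,v/2.28+130-.3)
for nm,q,z in [('n1',(280,285),.06),('n2',(325,342),.06),('a',(305,113),.06),('b',(360,70),.06),('c',(523,97),.06),('cap',(354,177),.2),('low',(434,137),.105),('mid',(498,208),.135),('jar',(418,270),.13)]:
    X=at(p,f(*q),z);d=X[:2]-HUB;print(nm,np.hypot(*d).round(3),np.degrees(np.arctan2(d[1],d[0])).round(1))
```

```text
n1 0.156 117.7
n2 0.157 143.5
a 0.155 51.2
b 0.157 25.7
c 0.151 -37.9
cap 0.066 84.5
low 0.066 -3.8
mid 0.062 -95.0
jar 0.063 172.5
```

{"api": "step_arm", "payload": {"rows": [[0.44, 0.52, 0, 0, 0, 0], [0.44, 0.52, 0, 0, 0, 0], [0.44, 0.52, 0, 0, 0, 0], [0.44, 0.52, 0, 0, 0, 0], [0.44, 0.52, 0, 0, 0, 0], [0.44, 0.52, 0, 0, 0, 0], [0.44, 0.52, 0, 0, 0, 0], [0.44, 0.52, 0, 0, 0, 0], [0, 0, 0, 0, 0, 0.027], [0, 0, 0, 0, 0, 0.027]]}}

```text
time: 12.2
tcp_pos: [0.4842, 0.136, 0.2187]
eef_rot: [0.541, 0.841, 0.002, 0.009]
contact_force: [-0.5, -0.2, 0.7]
opening: -0.0
```

{"api": "step_arm", "payload": {"rows": [[0, 0, 0, 0, 0, 0.028], [0, 0, 0, 0, 0, 0.028], [0, 0, 0, 0, 0, 0.028], [0, 0, 0, 0, 0, 0.028], [0, 0, 0, 0, 0, 0.028], [0, 0, 0, 0, 0, 0.028], [0, 0, 0, 0, 0, 0.028], [0, 0, 0, 0, 0, 0.028], [0, 0, 0, 0, 0, 0], [0, 0, 0, 0, 0, 0]]}}

```text
time: 13.45
tcp_pos: [0.4819, 0.1356, 0.2165]
eef_rot: [0.963, 0.27, 0.005, 0.005]
contact_force: [0.4, 0.3, -0.2]
opening: -0.0002
```

```bash
python3 -c "
from h import *
to(128.5,.148,.13)"
```

```text
t 13.45 pos [0.4819 0.1356 0.2165] theta 127.4 r 0.1548 yaw 31.4 tilt -0.9999 F [ 0.4  0.3 -0.2] j6 1.232186529226501 open -0.0002077787645686984
shift units [-0.071  0.15   2.163] turn units [ 0.0021 -0.001  -0.0198]
```

{"api": "step_arm", "payload": {"rows": [[-0.07, 0.15, 0.3, 0.001, 0, -0.01], [0, 0, 0.3, 0.001, 0, -0.01], [0, 0, 0.3, 0, 0, 0], [0, 0, 0.3, 0, 0, 0], [0, 0, 0.3, 0, 0, 0], [0, 0, 0.3, 0, 0, 0], [0, 0, 0.2, 0, 0, 0], [0, 0, 0, 0, 0, 0], [0, 0, 0, 0, 0, 0], [0, 0, 0, 0, 0, 0]]}}

```text
time: 14.7
tcp_pos: [0.4834, 0.1292, 0.1329]
eef_rot: [0.942, 0.336, 0.004, -0.0]
contact_force: [0.3, 0.4, -0.4]
opening: 0.0003
```

```bash
python3 -c "
from h import *
to(128.5,.148,.042)
shot('wrist','w4.png')"
```

```text
t 14.7 pos [0.4834 0.1292 0.1329] theta 128.4 r 0.1488 yaw 39.3 tilt -1.0 F [ 0.3  0.4 -0.4] j6 1.070620065432187 open 0.00027771006635243637
shift units [-0.024  0.016  2.272] turn units [ 0.0002 -0.0012  0.0022]
```

View pics/w4.png

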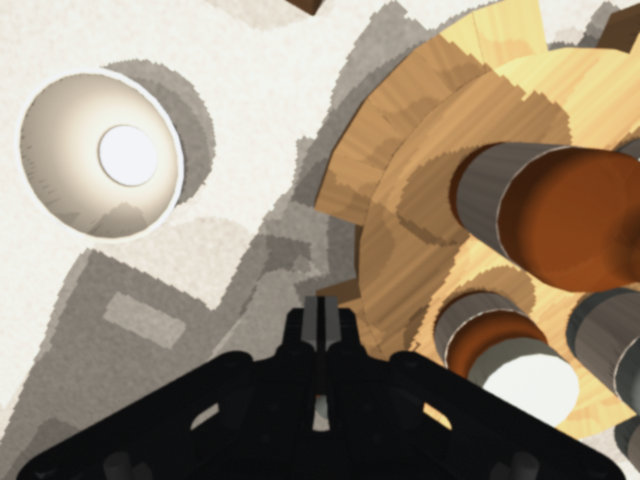

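{"api": "step_arm", "payload": {"rows": [[0, 0, 0.3, 0, 0, 0], [0, 0, 0.3, 0, 0, 0], [0, 0, 0.3, 0, 0, 0], [0, 0, 0.3, 0, 0, 0], [0, 0, 0.3, 0, 0, 0], [0, 0, 0.3, 0, 0, 0], [0, 0, 0.2, 0, 0, 0], [0, 0, 0, 0, 0, 0], [0, 0, 0, 0, 0, 0], [0, 0, 0, 0, 0, 0]]}}

```text
time: 16.0
tcp_pos: [0.4839, 0.1295, 0.047]
eef_rot: [0.942, 0.336, 0.004, -0.001]
contact_force: [-0.3, 0.3, 0.3]
opening: -0.0002
```

```bash
python3 -c "
from h import *
to(128.5,.148,.042)"
```

```text
t 16.0 pos [0.4839 0.1295 0.047 ] theta 128.2 r 0.1487 yaw 39.3 tilt -1.0 F [-0.3  0.3  0.3] j6 1.0704380566142693 open -0.00018005086031105749
shift units [-0.022  0.018  0.125] turn units [ 0.0002 -0.0011  0.0022]
```

Now the second stroke: 97.5° for the finger, about 26 rows.

{"api": "step_arm", "payload": {"rows": [[-0.23, 0.005, 0.1, 0, 0, -0.01], [-0.23, 0.005, 0, 0, 0, -0.01], [-0.23, 0.005, 0, 0, 0, -0.01], [-0.23, 0.005, 0, 0, 0, -0.01], [-0.23, 0.005, 0, 0, 0, -0.01], [-0.23, 0.005, 0, 0, 0, -0.01], [-0.23, 0.005, 0, 0, 0, -0.01], [-0.23, 0, 0, 0, 0, -0.01], [-0.23, 0, 0, 0, 0, -0.01], [-0.23, 0, 0, 0, 0, -0.01]]}}

```text
time: 17.25
tcp_pos: [0.4348, 0.0528, 0.0456]
eef_rot: [0.785, 0.619, 0.007, 0.002]
contact_force: [0.5, 0.9, -1.2]
opening: -0.0001
```

```bash
python3 -c "
from h import *
to(226,.148,.042)"
```

```text
t 17.25 pos [0.4348 0.0528 0.0456] theta 164.1 r 0.1466 yaw 76.5 tilt -0.9999 F [ 0.5  0.9 -1.2] j6 0.26488957033573696 open -8.859101186051628e-05
shift units [-3.344  1.781  0.084] turn units [ 0.0025 -0.0002 -0.1652]
```

{"api": "step_arm", "payload": {"rows": [[-0.23, 0, 0.05, 0.001, 0, -0.01], [-0.23, 0, 0.02, 0.001, 0, -0.01], [-0.23, 0, 0, 0, 0, -0.01], [-0.23, 0, 0, 0, 0, -0.01], [-0.23, 0, 0, 0, 0, -0.01], [-0.23, 0, 0, 0, 0, -0.01], [-0.23, 0, 0, 0, 0, -0.01], [-0.23, 0, 0, 0, 0, -0.01], [-0.23, 0, 0, 0, 0, -0.01], [-0.23, 0, 0, 0, 0, -0.01]]}}

```text
time: 18.5
tcp_pos: [0.4407, -0.0397, 0.0452]
eef_rot: [0.546, 0.838, 0.005, -0.0]
contact_force: [-0.6, 1.3, -0.4]
opening: -0.0
```

```bash
python3 -c "
from h import *
to(226,.148,.042)"
```

```text
t 18.5 pos [ 0.4407 -0.0397  0.0452] theta 201.2 r 0.1449 yaw 113.8 tilt -0.9999 F [-0.6  1.3 -0.4] j6 -0.6014528844489336 open -2.089638915241623e-05
shift units [-1.565  0.193  0.072] turn units [ 0.0015 -0.0006 -0.0618]
```

{"api": "step_arm", "payload": {"rows": [[-0.23, 0, 0.02, 0, 0, -0.01], [-0.23, 0, 0, 0, 0, -0.01], [-0.23, 0, 0, 0, 0, -0.01], [-0.23, 0, 0, 0, 0, -0.01], [-0.2, 0, 0, 0, 0, -0.008], [-0.12, 0, 0, 0, 0, -0.004], [0, 0, 0, 0, 0, 0], [0, 0, 0, 0, 0, 0], [0, 0, 0, 0, 0, 0], [0, 0, 0, 0, 0, 0]]}}

```text
time: 19.75
tcp_pos: [0.4678, -0.0828, 0.0461]
eef_rot: [0.399, 0.917, 0.005, 0.002]
contact_force: [-0.2, -0.1, -0.3]
opening: 0.0004
```

```bash
python3 -c "
from h import *
to(226,.148,.042)
a=shot('top','t5.png')['image'][130:340,150:500,::-1];cv2.imwrite('pics/t5.png',cv2.resize(a,None,fx=2.28,fy=2.28,interpolation=2))"
```

```text
t 19.75 pos [ 0.4678 -0.0828  0.0461] theta 221.4 r 0.1441 yaw 133.0 tilt -0.9999 F [-0.2 -0.1 -0.3] j6 -1.0172332644530717 open 0.0004006347154966467
shift units [-0.292 -0.095  0.101] turn units [ 0.0018 -0.0001 -0.0083]
```

View pics/t5.png

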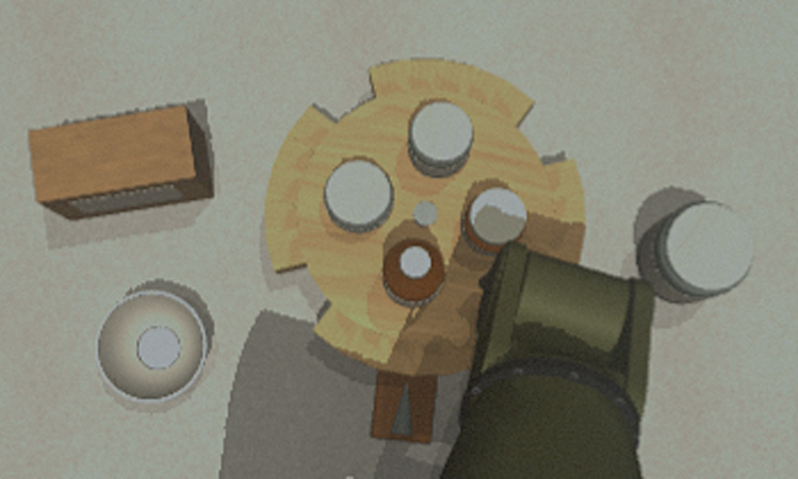

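Run:
```python
from h import *
p=env.camera('top')
f=lambda u,v:(u/2.28+150-.3,v/2.28+130-.3)
for nm,q,z in [('n1',(274,272),.06),('n2',(315,334),.06),('a',(314,105),.06),('b',(372,66),.06),('c',(533,105),.06),('cap',(415,262),.2),('low',(359,196),.105),('mid',(442,131),.135),('jar',(497,215),.13)]:
    X=at(p,f(*q),z);d=X[:2]-HUB;print(nm,np.hypot(*d).round(3),(np.degrees(np.arctan2(d[1],d[0]))%360).round(1))
    if nm=='cap':
        u=np.array([np.cos(np.radians(175.2)),np.sin(np.radians(175.2))]);print('sideways',u[0]*d[1]-u[1]*d[0])
```

```text
n1 0.157 112.6
n2 0.157 139.0
a 0.154 46.8
b 0.157 21.1
c 0.151 317.3
cap 0.065 168.8
sideways -0.007325513078509324
low 0.064 83.2
mid 0.065 350.8
jar 0.063 259.9
```

{"api": "step_arm", "payload": {"rows": [[-0.14, -0.02, 0, 0, 0, -0.006], [-0.14, -0.02, 0, 0, 0, -0.006], [-0.1, -0.02, 0, 0, 0, -0.005], [0, 0, 0, 0, 0, 0], [0, 0, 0, 0, 0, 0], [0, 0, 0, 0, 0, 0], [0.1, -0.05, 0, 0, 0, 0], [0.1, -0.03, 0, 0, 0, 0], [0, 0, 0, 0, 0, 0], [0, 0, 0, 0, 0, 0]]}}

```text
time: 21.1
tcp_pos: [0.4676, -0.0917, 0.0459]
eef_rot: [0.348, 0.937, 0.005, 0.001]
contact_force: [0.8, 0.9, 1.2]
opening: 0.0
```

```bash
python3 -c "
from h import *
to(226,.148,.042)
a=shot('top','t6.png')['image'][130:340,150:500,::-1];cv2.imwrite('pics/t6.png',cv2.resize(a,None,fx=2.28,fy=2.28,interpolation=2))"
```

```text
t 21.1 pos [ 0.4676 -0.0917  0.0459] theta 223.9 r 0.1502 yaw 139.2 tilt -0.9999 F [0.8 0.9 1.2] j6 -1.144364837626204 open 9.187635987807518e-06
shift units [-0.138  0.045  0.097] turn units [ 0.0018 -0.0002  0.009 ]
```

View pics/t6.png

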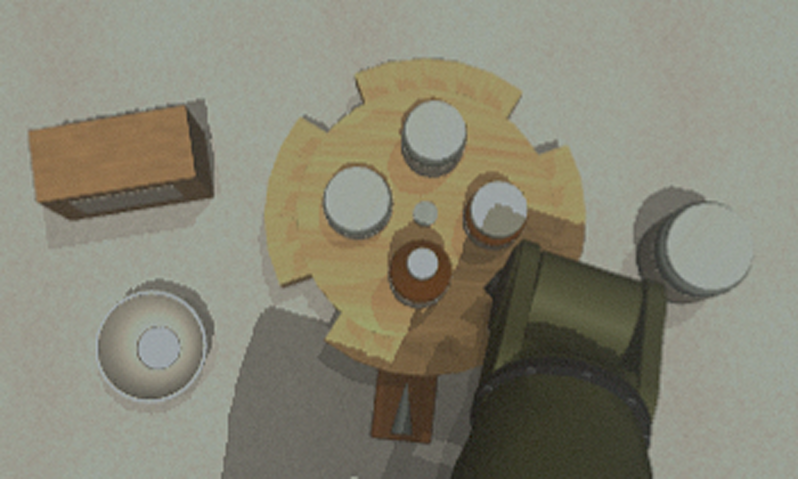

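Run:
```python
from h import *
p=env.camera('top')
f=lambda u,v:(u/2.28+150-.3,v/2.28+130-.3)
u=np.array([np.cos(np.radians(175.2)),np.sin(np.radians(175.2))])
for nm,q,z in [('n1',(281,286),.06),('n2',(326,343),.06),('b',(358,71),.06),('c',(521,95),.06),('cap',(423,263),.2),('low',(359,201),.105),('mid',(435,130),.135),('jar',(498,209),.13)]:
    X=at(p,f(*q),z);d=X[:2]-HUB;print(nm,np.hypot(*d).round(3),(np.degrees(np.arctan2(d[1],d[0]))%360).round(1),(u[0]*d[1]-u[1]*d[0]).round(4))
```

```text
n1 0.156 118.2 -0.1308
n2 0.157 143.9 -0.0815
b 0.157 26.5 -0.0816
c 0.151 323.1 0.0801
cap 0.065 174.7 -0.0006
low 0.064 87.4 -0.0638
mid 0.065 356.4 -0.0014
jar 0.063 265.0 0.0628
```

{"api": "step_arm", "payload": {"rows": [[0, 0, -0.4, 0, 0, 0], [0, 0, -0.4, 0, 0, 0], [0, 0, -0.4, 0, 0, 0], [0, 0, -0.4, 0, 0, 0], [0, 0, -0.4, 0, 0, 0], [0, 0, -0.4, 0, 0, 0], [0, 0, -0.4, 0, 0, 0], [0, 0, -0.4, 0, 0, 0], [0, 0, -0.4, 0, 0, 0], [0, 0, -0.4, 0, 0, 0]]}}

```text
time: 22.45
tcp_pos: [0.4665, -0.0934, 0.2207]
eef_rot: [0.348, 0.937, 0.006, 0.005]
contact_force: [0.2, 0.1, 0.7]
opening: 0.0002
```

Run:
```python
from h import *
p=shot('top','t7.png');shot('scene','s7.png')
for n,z in [('bottle',0),('carton',0),('big_can',0),('bowl',0),('turntable',0)]: print(n,[(np.round(r['rect']).tolist(),round(r['conf'],2)) for r in env.find_in(p,n)[:2]])
a=p['image'][130:340,150:500,::-1];cv2.imwrite('pics/t7.png',cv2.resize(a,None,fx=2.28,fy=2.28,interpolation=2))
```

```text
bottle [([320.0, 232.0, 28.0, 33.0], 0.68), ([268.0, 152.0, 139.0, 144.0], 0.32)]
carton [([166.0, 178.0, 76.0, 49.0], 0.78)]
big_can [([438.0, 217.0, 44.0, 30.0], 0.68), ([266.0, 155.0, 138.0, 141.0], 0.64)]
bowl [([188.0, 257.0, 52.0, 51.0], 0.73)]
turntable [([267.0, 154.0, 139.0, 144.0], 0.67)]
```

View pics/t7.png

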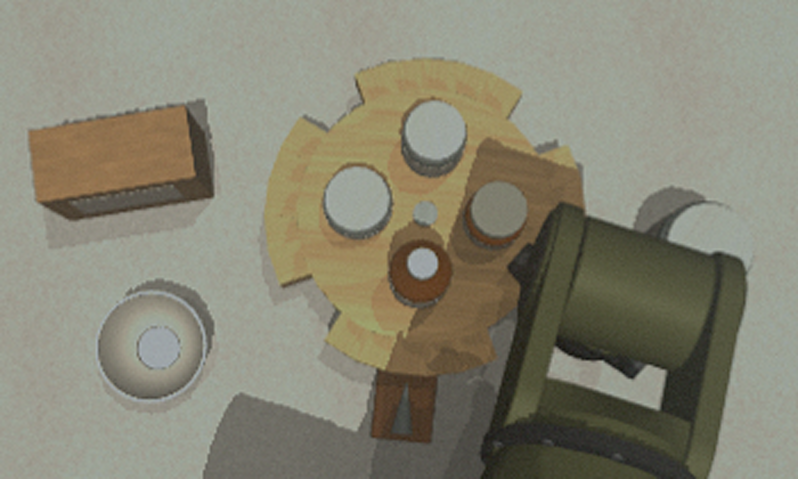

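View pics/s7.png

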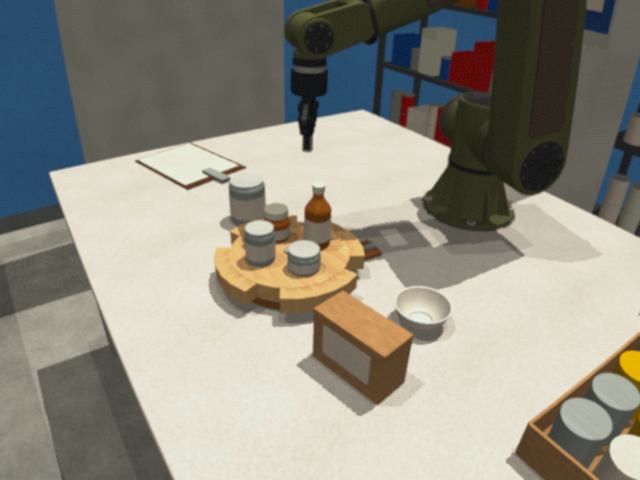

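The cap is still at crop pixel (423,263), in line with the pointer (tip at about 406,382). All four goods stand upright, the bystanders have not moved and the arm is clear.

```bash
python3 -c "
from cell import env
print(env.finish_job())"
```

```text
the job is handed in; nothing more can be done
None
```

The bottle now stands at the front, in line with the steel pointer, and I handed the job in at about 22.5 s; the hand-in gives no verdict.

**What I did:** I turned the carousel about 172° anticlockwise with the shut fingertips in its notches. It took two gentle strokes across the front, then a last nudge of about 6°. I backed the fingers off the notch wall and lifted them clear each time.

**Last checks, from the top camera:**
- **Bottle:** its axis is about 0.6 mm off the pointer's centre line (limit 10 mm) and about 65 mm from the hub. I read pixel positions by hand, so this is good to a few millimetres.
- **Goods:** all four look upright, 63 to 65 mm from the hub. The bottle's cap had not shifted after I lifted the fingers.
- **Bystanders:** the carton and bowl look unmoved. The arm partly hid the big can in the last top view, but the scene camera shows it standing where it was.
- **Forces:** the readings I took after each move stayed around 1 to 2 N, close to the sensor's noise.

**Disagreement:** before the nudge, the cap and the notch corners put the bottle's angle about 1° apart, roughly 1 mm at the bottle and well inside the limit.

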